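# Stow the toppled lotion bottle in the drawer box

### The job

Pull the drawer of the white drawer box out until it reaches its stop, and stand the toppled square lotion bottle upright, cap up, in the empty rear bay, lowering it to the bay's floor rather than dropping it. The bay is deeper than the bottle is tall, so the bottle must first be stood up on the shelf, let go and taken again from straight above. Then push the drawer fully shut with the bottle standing in it, leaving the other things where they are.

Things in the scene. Friction and masses are not known exactly. Their poses are not given: they have to be found in the camera images.
- cabinet: White plastic drawer box fixed on the shelf, 190 mm deep, 190 mm wide, 120 mm tall. Origin: bottom centre of its front face; x points into the box (the drawer slides out along -x), y to its left side, z up. Position and yaw vary.
- drawer (a joint): Travel of the drawer in m: 0 shut, grows as it is pulled out; stiff runners (about 4 N). It starts shut or a little ajar; the stop comes somewhere between 120 and 140 mm and is felt as a hard end.
- handle (a point): Centre of the drawer's grey handle bar: 10 x 10 mm section, 100 mm long along the box's y, joined to the front by a 10 mm arm at each end. It stands 42 mm in front of the drawer's front face (37 mm free gap), 98 mm above the shelf, 22 mm below the box's top. Axes as the box; moves with the drawer.
- bay (a point): Centre of the floor of the drawer's empty rear bay, 10 mm above the shelf. The bay is 58 mm along x, 156 mm along y and 98 mm deep, between 4 mm walls whose rims stand 108 mm above the shelf. Axes as the box; moves with the drawer; lies 129 mm behind the handle bar. It is clear of the box only when the drawer is at its stop. The front bay is full of boxed soaps.
- bottle: Cream square lotion bottle with a wooden cap, lying on its side: body 48 x 48 mm and 70 mm long, cap 30 mm round, 90 mm in all; 0.1 to 0.25 kg. Origin: centre of its base; x runs along its axis to the cap (x points up when it stands upright), y and z across two pairs of flat sides. It starts lying with z up, origin 24 mm above the shelf.
- cup: Bystander: green ceramic cup, 76 mm wide, 85 mm tall, upright, behind the bottle, to the right of the drawer box (may swap with the jar). Origin: centre of its underside, z up.
- jar: Bystander: closed white plastic jar, 66 mm wide, 100 mm tall, upright, behind the bottle, to the right of the drawer box (may swap with the cup). Origin: centre of its underside, z up.
- hairbrush: Bystander: wooden paddle hairbrush, 210 x 62 x 34 mm, lying bristles down left of the drawer box. Origin: on the surface under the joint of head and handle; x towards the head.
- soap_dish: Bystander: steel soap dish with a bar of soap, 120 x 85 x 25 mm, left of the drawer box. Origin: centre of its underside.
- tumbler: Bystander: dark wooden tumbler, 70 mm wide, 95 mm tall, far left. Origin: centre of its underside, z up.
- burner: Bystander: small stone incense burner, 90 mm wide, 55 mm tall, near left. Origin: centre of its underside, z up.
Mind the look-alikes: they are no part of the job. Leave any orange or purple look-alike of the bottle alone.

How it is judged:
By the outcome, as a careful person would: the job done as asked, in the order asked, and still so for the second after the job is handed in, with the robot touching nothing.
It also fails if it takes over 72 s, if anything falls off the work surface, if the arm or the gripper's body presses on something with over 40 N, if the wrist force passes 120 N, or if a joint passes its speed limit or range.

### The arm

A 7-joint arm with a two-finger parallel gripper is mounted at the origin on the work surface. World frame = base frame: x ahead of the robot, y to its left, z up, the work surface at z = 0. Lengths are in m, angles in rad, forces in N, time in s.
With the tool pointing down it reaches from about 0.4 to 0.925 m from the base axis. Payload 5.6 kg.
Tool frame: the origin (TCP) lies midway between the tips of the shut fingers; the grasp point (between the pads) lies 19 mm behind it; y points along the fingers, z is the direction in which the jaws open and shut, and the axes are right-handed (so a half turn about y gives the same grasp; the last joint's range is limited). The gripper opens to 85 mm and grips with 20 to 120 N. Pads are 22 mm wide; open, the fingers measure 114 mm over their backs; the gripper's body (76 mm by 85 mm) begins 54 mm behind the grasp point. The pads swing forward as they close: fully open they stand 13 mm farther back than shut.
Start: joints at [-1.378, 0.468, -0.012, 1.603, 0.006, 1.071, -0.056], TCP at [0.152, 0.632, 0.231] pointing down, gripper open.
Joint ranges: [-2.53, 2.53], [-0.31, 2.02], [-1.57, 1.55], [0.28, 2.44], [-1.29, 4.43], [0.15, 1.84], [-2.92, 2.92]. Speed limits (rad/s): [2.57, 2.57, 3.14, 3.14, 3.14, 3.14, 3.14].

### API

Orientations are given as a rotation vector (axis times angle).
In Python, from workcell import state, optics, robot gives the robot as it stands.
- The arm moves only by the tool drive_tool, never from a script. Its argument "moves" is text: rows parted by semicolons, each of 5 numbers parted by spaces: the shift along the world's x, y, z in cm, then the turn about the world's z in rad, then the opening, from 0 (shut) to 1 (fully open). A call has 1 to 10 rows; each row is the pose to reach, as a shift and turn from the pose commanded when the call began; what a row does not reach only later rows make up. A row lasts 1/12 s, in which the tool goes at most 41.7 mm and 7.16 degrees, less where a joint would pass 70% of its speed; a pose out of reach is approached as far as the arm can. A call with a gripper value outside its range is refused whole. The fingers move at their own pace and stop on an object; "grip_force" is the grip in N (left out, the last holds). Time passes only in rows, so rows that repeat a pose let the fingers close. It gives the time, the measured TCP pose, the force and the opening at its end, in the units of the state.
- state(): the state, without advancing time (a new reading comes with each control period).
- optics.get_image(name): name is "scene" or "top" or "wrist"; returns a dict with "img" (384x512x3 uint8, red, green, blue), "range_z" (384x512 float32, m along the optical axis (not along the pixel's ray), 0 where there is no reading), "camera_matrix" (3x3 intrinsics, pixels), "R" (3x3) and "t" (3): a world point X has camera coordinates R X + t. Camera axes: x right, y down, z forward; pixel columns grow to the right and rows downward; lengths in m; the calibration is good to about 2 mm. The wrist camera is an equidistant fisheye: a pixel r from the principal point sees the ray r / f radians off the axis. A picture is of the moment at which its call begins.
- robot.sign_off(): hands the job in, once; it reports no verdict.
The state is a dict: "clock": time; "joint_positions": joint angles; "qvel": joint speeds; "tau": joint torques, N m; "ee_pos": TCP position; "ee_rot": TCP orientation; "wrist_force": force on the tool from outside, world axes, zero at the start; "moment": the same for the moment, N m; "opening": opening from 0.0 (shut) to 1.0 (fully open).
Only numpy, scipy, OpenCV 4.12 (cv2) and the standard library are available. Lean on these libraries where they do the work, as an engineer would, in place of code of your own. Each camera call takes 0.05 s, during which the arm holds its last target. There are 200 camera calls.

## Working session

There is one attempt and no reset: what is moved stays moved. The work goes in short steps, Python scripts to look and compute and a tool call to move; the robot and the scene stay as the last step left them, time stands still between calls to the robot, and variables do not carry over. Pictures are saved under pics/ and viewed, about 8 in all and at most 12, crops included, and the job is handed in when it is done.

Besides the shell and the picture viewer there is one more tool, called after "Call:" in YAML: its name, and indented under it one key for each argument. drive_tool: Moves the arm, as the interface text tells. Its arguments: {"type":"object","properties":{"moves":{"type":"string"},"grip_force":{"type":"number"}},"required":["moves"]}

```bash
mkdir -p pics; ls; cat > h.py <<'E'
import numpy as np, cv2
from workcell import state, optics, robot
def get(n):
    d=optics.get_image(n); return d
def world(d,u,v):
    K=d["camera_matrix"]; z=d["range_z"][v,u]
    c=np.array([(u-K[0,2])/K[0,0]*z,(v-K[1,2])/K[1,1]*z,z])
    return d["R"].T@(c-d["t"])
def cloud(d):
    K=d["camera_matrix"]; z=d["range_z"]; v,u=np.mgrid[:384,:512]
    c=np.stack([(u-K[0,2])/K[0,0]*z,(v-K[1,2])/K[1,1]*z,z],-1)
    P=(c-d["t"])@d["R"]; P[z==0]=np.nan; return P
def save(d,n): cv2.imwrite("pics/"+n,d["img"][:,:,::-1])
E
python3 - <<'E'
from h import *
import pickle
a=get("scene");b=get("top");pickle.dump((a,b),open("ab.pkl","wb"))
im=np.vstack([a["img"],b["img"]]); 
for d in(a,b): print(d["R"].round(3),d["t"].round(3),d["camera_matrix"].round(1))
cv2.imwrite("pics/s0.png",a["img"][:,:,::-1]);cv2.imwrite("pics/t0.png",cv2.resize(b["img"],(800,600))[:,:,::-1])
print(state())
E
```

```text
pics
[[ 0.541  0.841  0.016]
 [ 0.708 -0.446 -0.549]
 [-0.454  0.308 -0.836]] [-0.262 -0.339  1.757] [[401.7   0.  261.7]
 [  0.  401.7 196.4]
 [  0.    0.    1. ]]
[[ 0.004 -1.     0.027]
 [-0.989 -0.008 -0.147]
 [ 0.147 -0.027 -0.989]] [-0.057  0.538  1.387] [[417.2   0.  254.5]
 [  0.  417.2 196.1]
 [  0.    0.    1. ]]
{'clock': 0.1, 'joint_positions': array([-1.37802789,  0.46832886, -0.01159198,  1.60354748,  0.0059853 ,
        1.07142179, -0.05632869]), 'qvel': array([ 0.00055423, -0.00176027, -0.00218251, -0.00181431, -0.00019535,
       -0.00040415,  0.00082726]), 'tau': array([ 6.79086352e-04, -5.33524024e+01,  2.14917603e-02, -2.51970130e+01,
        1.15473202e-02,  4.24970698e-03, -1.98745852e-05]), 'ee_pos': array([0.15177976, 0.63149647, 0.23040119]), 'ee_rot': array([-1.56452249,  0.18529061, -0.18515554]), 'wrist_force': array([-0.35256512,  0.69242338, -0.0981017 ]), 'moment': array([0.00393786, 0.02692963, 0.00968207]), 'opening': 0.998270420563761}
```

View pics/s0.png

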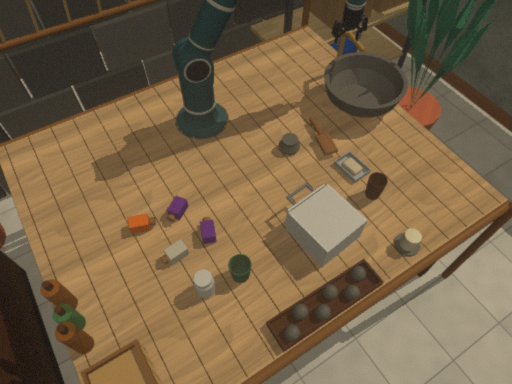

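View pics/t0.png

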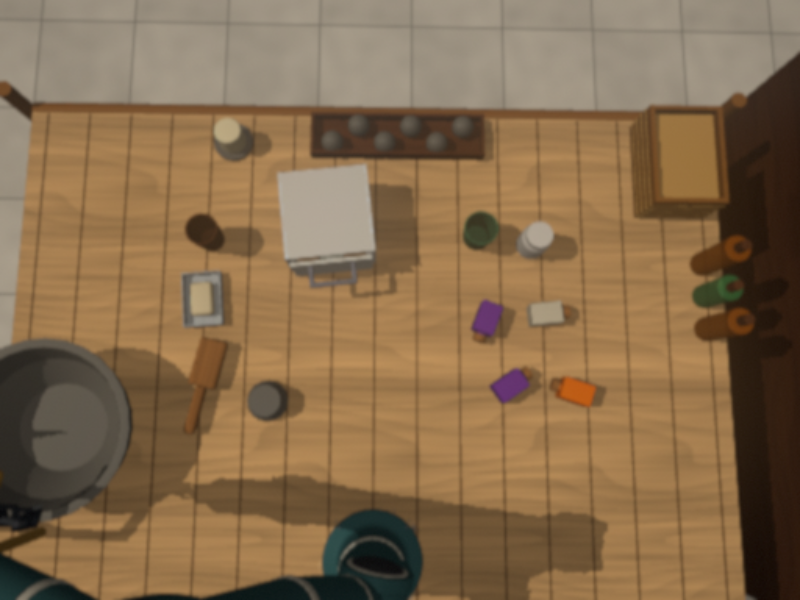

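The top view (800 px wide) shows the cabinet at (326,213), its handle bar near (332,281), the cream bottle at (546,314) with its cap to the right, and a purple look-alike at (487,318). The cup is at (480,230) and the jar at (537,238).

```bash
python3 - <<'E'
from h import *
import pickle
a,b=pickle.load(open("ab.pkl","rb"))
np.set_printoptions(precision=4,suppress=True)
P=cloud(b); s=1.5625
def reg(u0,v0,u1,v1,lo,hi,P=P):
    Q=P[int(v0/s):int(v1/s),int(u0/s):int(u1/s)].reshape(-1,3); return Q[(Q[:,2]>lo)&(Q[:,2]<hi)]
def rect(Q,n):
    r=cv2.minAreaRect((Q[:,:2]*1000).astype(np.float32)); print(n,len(Q),r,"z",np.percentile(Q[:,2],[5,50,95]), cv2.boxPoints(r).tolist())
rect(reg(260,150,390,275,.112,.13),"cab top")
rect(reg(290,262,375,300,.085,.108),"handle+front")
rect(reg(300,275,365,300,.085,.108),"handle bar")
rect(reg(515,290,562,340,.035,.06),"bottle top")
rect(reg(562,290,590,340,.02,.06),"cap")
rect(reg(460,295,512,350,.02,.06),"purple")
rect(reg(455,205,505,255,.05,.12),"cup")
rect(reg(510,205,560,262,.06,.12),"jar")
# same from scene cam: bottle
PA=cloud(a)
Q=PA[232:270,150:196].reshape(-1,3);Q=Q[Q[:,2]>.02];rect(Q,"scene bottle all");rect(Q[Q[:,2]>.042],"scene bottle top")
Q=PA[180:270,280:370].reshape(-1,3);rect(Q[(Q[:,2]>.112)&(Q[:,2]<.13)],"scene cab")
Q=PA[175:215,270:320].reshape(-1,3);rect(Q[(Q[:,2]>.085)&(Q[:,2]<.108)],"scene handle")
E
```

```text
cab top 3260 ((721.6912231445312, 101.161865234375), (205.64306640625, 190.143310546875), 6.615651607513428) z [0.1145 0.1191 0.1238] [[608.6012573242188, 183.75454711914062], [630.5073852539062, -5.122655868530273], [834.7811889648438, 18.569183349609375], [812.8750610351562, 207.44638061523438]]
handle+front 248 ((598.5455322265625, 92.62979125976562), (60.36171340942383, 172.84645080566406), 0.5348367691040039) z [0.0881 0.1013 0.1067] [[567.5592651367188, 178.7675323486328], [569.1726684570312, 5.928610801696777], [629.5317993164062, 6.4920501708984375], [627.9183959960938, 179.3309783935547]]
handle bar 125 ((582.9920043945312, 84.66099548339844), (26.482797622680664, 98.54820251464844), 2.1824116706848145) z [0.0952 0.1017 0.1057] [[567.8837890625, 133.39511108398438], [571.6365966796875, 34.91838836669922], [598.1002197265625, 35.9268798828125], [594.347412109375, 134.40359497070312]]
bottle top 274 ((525.92333984375, -377.3559875488281), (47.75023651123047, 68.20475769042969), 6.5360589027404785) z [0.042  0.0472 0.0523] [[498.3215637207031, -346.19293212890625], [506.0852355
[... 1829 characters left out ...]
0263671875], [559.9898681640625, -424.79559326171875], [551.1954345703125, -342.04931640625]]
scene cab 2874 ((724.1649780273438, 102.20803833007812), (204.48060607910156, 196.82476806640625), 6.602682590484619) z [0.1155 0.1205 0.1245] [[611.2869873046875, 188.2117156982422], [633.9185791015625, -7.307577133178711], [837.04296875, 16.204360961914062], [814.411376953125, 211.72364807128906]]
scene handle 159 ((604.7183837890625, 75.9092788696289), (54.69359588623047, 151.88710021972656), 6.142273902893066) z [0.0963 0.1031 0.1072] [[569.4027709960938, 148.49082946777344], [585.6543579101562, -2.524348735809326], [640.0339965820312, 3.327728271484375], [623.7824096679688, 154.34291076660156]]
```

Call:
drive_tool:
  moves: "0 0 0 0 1"

```text
clock: 0.18
ee_pos: [0.1518, 0.6317, 0.2307]
ee_rot: [-1.564, 0.185, -0.185]
wrist_force: [0.1, 0.1, -0.5]
opening: 0.999
```

```bash
python3 - <<'E'
from h import *
import pickle
from scipy.spatial.transform import Rotation as R
a,b=pickle.load(open("ab.pkl","rb"))
np.set_printoptions(precision=3,suppress=True)
s=state();M=R.from_rotvec(s["ee_rot"]).as_matrix();print("tool axes cols\n",M,"z ang",np.degrees(np.arctan2(M[1,2],M[0,2])))
yaw=.1155;ex=np.array([np.cos(yaw),np.sin(yaw)]);ey=np.array([-ex[1],ex[0]])
for n,d in(("top",b),("scene",a)):
    P=cloud(d).reshape(-1,3);P=P[~np.isnan(P[:,0])]
    l=np.c_[P[:,:2]@ex,P[:,:2]@ey,P[:,2]]
    c=np.array([.722,.102]);lx,ly=c@ex,c@ey
    m=(abs(l[:,1]-ly)<.12)&(abs(l[:,0]-lx)<.25)
    q=l[m]
    for lo,hi in((.113,.128),(.09,.11)):
        k=(q[:,2]>lo)&(q[:,2]<hi)&(q[:,0]<lx-.0)
        h,e=np.histogram(q[k,0]-lx,np.arange(-.2,-.06,.005));print(n,lo,"lx",lx,"ly",ly);print(dict(zip((e[:-1]*1000).round().astype(int),h)))
    k=(q[:,2]>.09)&(q[:,2]<.11)&(q[:,0]<lx-.13);print("bar y range",np.percentile(q[k,1],[1,50,99])-ly, "x med",np.median(q[k,0])-lx)
    k=(q[:,2]>.113)&(q[:,2]<.128);print("top y",np.percentile(q[k,1],[1,99])-ly,"x",np.percentile(q[k,0],[1,99])-lx)
P=cloud(b).reshape(-1,3);m=(P[:,1]>.3)&(P[:,0]<.75)&(P[:,2]<.4)
for y in np.arange(.3,.9,.1):
  for x in np.arange(0,.7,.1):
    k=m&(abs(P[:,0]-x)<.05)&(abs(P[:,1]-y)<.05)
    print("%.3f"%(np.nanmax(P[k,2]) if k.any() else -1),end=" ")
  print(y)
E
```

```text
tool axes cols
 [[ 0.972 -0.     0.234]
 [-0.234 -0.001  0.972]
 [ 0.    -1.    -0.001]] z ang 76.4846976350603
top 0.113 lx 0.7289443449532247 ly 0.01811468908687055
{np.int64(-200): np.int64(0), np.int64(-195): np.int64(0), np.int64(-190): np.int64(0), np.int64(-185): np.int64(0), np.int64(-180): np.int64(0), np.int64(-175): np.int64(0), np.int64(-170): np.int64(0), np.int64(-165): np.int64(0), np.int64(-160): np.int64(0), np.int64(-155): np.int64(0), np.int64(-150): np.int64(0), np.int64(-145): np.int64(0), np.int64(-140): np.int64(0), np.int64(-135): np.int64(0), np.int64(-130): np.int64(0), np.int64(-125): np.int64(0), np.int64(-120): np.int64(0), np.int64(-115): np.int64(0), np.int64(-110): np.int64(0), np.int64(-105): np.int64(18), np.int64(-100): np.int64(25), np.int64(-95): np.int64(0), np.int64(-90): np.int64(66), np.int64(-85): np.int64(90), np.int64(-80): np.int64(87), np.int64(-75): np.int64(88), np.int64(-70): np.int64(87), np.int64(-65): np.int64(79)}
top 0.09 lx 0.7289443449532247 ly 0.01811468908687055
{np.int64(-200): np.int64(0), np.int64(-195): np.int64(0), np.int
[... 2383 characters left out ...]
np.int64(8), np.int64(-95): np.int64(35), np.int64(-90): np.int64(1), np.int64(-85): np.int64(3), np.int64(-80): np.int64(2), np.int64(-75): np.int64(4), np.int64(-70): np.int64(3), np.int64(-65): np.int64(2)}
bar y range [-0.05  -0.002  0.049] x med -0.14025493645380072
top y [-0.096  0.092] x [-0.095  0.103]
0.007 0.009 0.008 0.010 0.040 0.040 0.026 0.3
0.009 0.009 0.008 0.041 0.043 0.037 0.031 0.4
0.008 0.135 0.135 0.136 0.136 0.011 0.008 0.5
0.008 0.352 0.348 0.059 0.138 0.134 0.009 0.6000000000000001
0.152 0.166 0.226 0.042 0.138 0.131 0.010 0.7000000000000002
0.007 0.005 0.069 0.067 0.112 0.008 0.008 0.8000000000000003
-1.000 -1.000 -1.000 -1.000 -1.000 -1.000 -1.000 0.9000000000000001
```

Call:
drive_tool:
  moves: "4 -5.5 2 -0.12 1;8 -11 2 -0.24 0.9;12 -16 2 -0.36 0.8;16 -21 2 -0.48 0.7;20 -26 2 -0.6 0.6;24 -31 2 -0.72 0.45;28 -36 1 -0.84 0.45;32 -41 0 -0.96 0.45;36 -46 -1 -1.08 0.45;40 -51 -2 -1.2 0.45"

```text
clock: 1.02
ee_pos: [0.4068, 0.3032, 0.237]
ee_rot: [-1.267, 1.113, -1.113]
wrist_force: [0.6, 0.6, 0.4]
opening: 0.447
```

Call:
drive_tool:
  moves: "0 0 0 0 0.45;0 0 0 0 0.45;0 0 0 0 0.45;0 0 0 0 0.45"

```text
clock: 1.35
ee_pos: [0.405, 0.3063, 0.2368]
ee_rot: [-1.271, 1.107, -1.107]
wrist_force: [-0.2, -0.1, 0.8]
opening: 0.45
```

```bash
python3 - <<'E'
from h import *
from scipy.spatial.transform import Rotation as R
s=state();M=R.from_rotvec(s["ee_rot"]).as_matrix();print(np.arctan2(M[1,2],M[0,2]),s["ee_pos"],s["joint_positions"],s["opening"])
E
```

```text
0.13797053251737007 [0.4050069  0.30627361 0.23676296] [-1.02295865  0.22002277  0.35817227  1.96032754 -0.09308849  0.97686388
 -0.48255212] 0.4502475265990592
```

Call:
drive_tool:
  moves: "3 -3.5 -1 -0.02 0.45;6 -7 -2 -0.02 0.45;9 -11 -3 -0.02 0.45;12 -15 -4 -0.02 0.45;15 -19 -4.5 -0.02 0.45;17.4 -22.1 -4.7 -0.02 0.45;17.4 -22.1 -4.7 -0.02 0.45;17.4 -22.1 -4.7 -0.02 0.45;17.4 -22.1 -4.7 -0.02 0.45;17.4 -22.1 -4.7 -0.02 0.45"

```text
clock: 2.18
ee_pos: [0.5793, 0.086, 0.1894]
ee_rot: [-1.263, 1.123, -1.121]
wrist_force: [-0.6, 0.3, 1.0]
opening: 0.45
```

```bash
python3 - <<'E'
from h import *
from scipy.spatial.transform import Rotation as R
s=state();M=R.from_rotvec(s["ee_rot"]).as_matrix();print(np.arctan2(M[1,2],M[0,2]),s["ee_pos"],s["joint_positions"],s["opening"])
d=get("wrist");save(d,"w1.png")
E
```

```text
0.117544585018151 [0.57931535 0.08598603 0.18936614] [-0.56101355  0.42562121  0.4599965   1.82765781 -0.22984834  0.94188855
  0.11739805] 0.45027184361342065
```

View pics/w1.png

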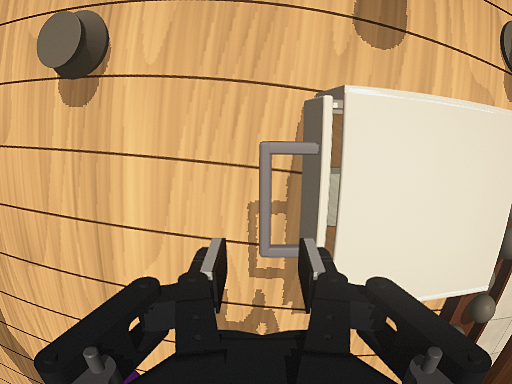

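The wrist view shows the handle bar at column 265, midway between the finger tips at 217 and 305. Descending.

Call:
drive_tool:
  moves: "0 0 -2 0 0.45;0 0 -4 0 0.45;0 0 -6 0 0.45;0 0 -8 0 0.45;0 0 -10 0 0.45;0 0 -11 0 0.45;0 0 -11 0 0.45;0 0 -11 0 0;0 0 -11 0 0;0 0 -11 0 0"
  grip_force: 40

```text
clock: 3.07
ee_pos: [0.581, 0.0847, 0.0813]
ee_rot: [-1.259, 1.122, -1.124]
wrist_force: [0.5, 0.4, -0.5]
opening: 0.107
```

Call:
drive_tool:
  moves: "0 0 0 0 0;0 0 0 0 0;0 0 0 0 0"

```text
clock: 3.32
ee_pos: [0.581, 0.0847, 0.0813]
ee_rot: [-1.259, 1.123, -1.124]
wrist_force: [-1.0, 2.0, 6.7]
opening: 0.106
```

Call:
drive_tool:
  moves: "-0.5 -0.06 0 0 0;-1.5 -0.17 0 0 0;-2.5 -0.29 0 0 0;-3.5 -0.41 0 0 0;-4.5 -0.52 0 0 0;-5.5 -0.64 0 0 0;-6.5 -0.75 0 0 0;-7.5 -0.87 0 0 0;-8.5 -0.98 0 0 0;-9.5 -1.1 0 0 0"

```text
clock: 4.15
ee_pos: [0.4871, 0.074, 0.0812]
ee_rot: [-1.256, 1.12, -1.126]
wrist_force: [3.8, 3.5, 4.5]
opening: 0.104
```

Call:
drive_tool:
  moves: "-0.4 -0.05 0 0 0;-0.8 -0.09 0 0 0;-1.2 -0.14 0 0 0;-1.6 -0.18 0 0 0;-1.8 -0.2 0 0 0"

```text
clock: 4.57
ee_pos: [0.4688, 0.0719, 0.0812]
ee_rot: [-1.257, 1.121, -1.125]
wrist_force: [3.5, 4.6, 5.7]
opening: 0.112
```

Call:
drive_tool:
  moves: "-0.2 -0.02 0 0 0;-0.4 -0.05 0 0 0;-0.6 -0.07 0 0 0;-0.7 -0.08 0 0 0"

```text
clock: 4.9
ee_pos: [0.4666, 0.0716, 0.0813]
ee_rot: [-1.25, 1.113, -1.131]
wrist_force: [19.8, 5.4, -14.3]
opening: 0.11
```

Call:
drive_tool:
  moves: "-0.2 -0.02 0 0 0;-0.4 -0.05 0 0 0;-0.6 -0.07 0 0 0;-0.6 -0.07 0 0 0"

```text
clock: 5.23
ee_pos: [0.4667, 0.0716, 0.0814]
ee_rot: [-1.241, 1.103, -1.137]
wrist_force: [34.7, 8.3, -34.8]
opening: 0.105
```

Call:
drive_tool:
  moves: "0.5 0.06 0 0 0;1.1 0.12 0 0 0;1.1 0.12 0 0 0;1.1 0.12 0 0 0.45;1.1 0.12 0 0 0.45;1.1 0.12 0 0 0.45"

```text
clock: 5.73
ee_pos: [0.4638, 0.0701, 0.0794]
ee_rot: [-1.263, 1.125, -1.124]
wrist_force: [-0.4, -0.5, -0.5]
opening: 0.448
```

```bash
python3 - <<'E'
from h import *
from scipy.spatial.transform import Rotation as R
s=state();M=R.from_rotvec(s["ee_rot"]).as_matrix();print(np.arctan2(M[1,2],M[0,2]),M[:,1],s["ee_pos"],s["joint_positions"],s["opening"],s["wrist_force"])
E
```

```text
0.11458685177671327 [-1.73264945e-03 -6.43996196e-04 -9.99998292e-01] [0.46383365 0.07008221 0.07944695] [-0.56494882  0.42246931  0.41104616  2.16694464 -0.29135794  0.60560287
  0.17007347] 0.44790145871406034 [-0.446616   -0.53108373 -0.49986326]
```

Call:
drive_tool:
  moves: "0 0 4 0 0.45;0 0 8 0 0.45;0.5 -3 11 0 0.5;1 -7 12 0 0.6;1.5 -11 12 0 0.65;2 -15 12 0 0.7;2.5 -19 12 0 0.7;3 -23 12 0 0.7;3.5 -27 12 0 0.7;4 -31 12 0 0.7"

```text
clock: 6.57
ee_pos: [0.5039, -0.2411, 0.1993]
ee_rot: [-1.262, 1.126, -1.123]
wrist_force: [0.9, 0.4, 0.2]
opening: 0.701
```

Call:
drive_tool:
  moves: "0 0 0 0 0.7;0 0 0 0 0.7"

```text
clock: 6.73
ee_pos: [0.5032, -0.2424, 0.1992]
ee_rot: [-1.261, 1.13, -1.128]
wrist_force: [0.6, 0.6, -0.7]
opening: 0.702
```

Call:
drive_tool:
  moves: "0.5 -4 0 0 0.7;1 -8 0 0 0.7;1.5 -12 -1 0 0.7;2 -16 -2 0 0.7;3 -19.4 -4 0 0.7;3 -19.4 -6 0 0.7;3 -19.4 -8 0 0.7;3 -19.4 -10 0 0.7;3 -19.4 -10 0 0.7;3 -19.4 -10 0 0.7"

```text
clock: 7.57
ee_pos: [0.5346, -0.4311, 0.0985]
ee_rot: [-1.262, 1.126, -1.12]
wrist_force: [-0.6, -0.0, -0.1]
opening: 0.697
```

```bash
python3 - <<'E'
from h import *
from scipy.spatial.transform import Rotation as R
s=state();M=R.from_rotvec(s["ee_rot"]).as_matrix();print(np.arctan2(M[1,2],M[0,2]),s["ee_pos"],s["joint_positions"],s["opening"])
w=get("wrist");save(w,"w2.png");print(w["R"],-w["R"].T@w["t"],w["camera_matrix"])
b=get("top");P=cloud(b)
np.set_printoptions(precision=3,suppress=True)
E
```

```text
0.11637520031500537 [ 0.53464812 -0.43114598  0.09848524] [ 0.26052738  0.72627163  0.5501449   1.62151758 -0.44942846  0.92681836
  1.09008646] 0.6973051912562762
[[ 0.99311282  0.11713829 -0.0023558 ]
 [ 0.11291914 -0.95159315  0.28586665]
 [ 0.03124417 -0.28416385 -0.95826651]] [ 0.52642608 -0.35857284  0.24231664] [[297.31863964   0.         262.26522764]
 [  0.         297.31863964 197.77258584]
 [  0.           0.           1.        ]]
```

View pics/w2.png

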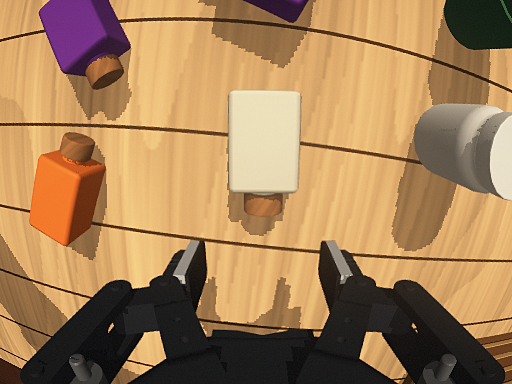

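```bash
python3 - <<'E'
from h import *
w=get("wrist");K=w["camera_matrix"];C=-w["R"].T@w["t"]
def pt(u,v,z):
    p=np.array([u-K[0,2],v-K[1,2]])/K[0,0];r=np.hypot(*p)
    d=w["R"].T@np.r_[p/r*np.sin(r),np.cos(r)]
    return (C+d*(z-C[2])/d[2]).round(4)
for q in((231,93,.048),(298,93,.048),(230,191,.048),(299,191,.048),(263,214,.036),(263,204,.039)):print(q,pt(*q))
E
```

```text
(231, 93, 0.048) [ 0.5057 -0.3504  0.048 ]
(298, 93, 0.048) [ 0.549  -0.3453  0.048 ]
(230, 191, 0.048) [ 0.5116 -0.4166  0.048 ]
(299, 191, 0.048) [ 0.5588 -0.411   0.048 ]
(263, 214, 0.036) [ 0.5367 -0.4349  0.036 ]
(263, 204, 0.039) [ 0.5356 -0.4262  0.039 ]
```

The cream bottle is centred at column 264, with its cap end at row 214, so its tip is about (0.537,-0.4345). I'll pinch the last 9 mm or so of the cap lightly, so that the bottle can swing in the fingers.

Call:
drive_tool:
  moves: "0.2 -0.5 -2 0 0.7;0.2 -0.5 -4 0 0.7;0.2 -0.5 -6 0 0.6;0.2 -0.5 -8 0 0.6;0.2 -0.5 -9.3 0 0.6;0.2 -0.5 -9.6 0 0.6;0.2 -0.5 -9.6 0 0.2;0.2 -0.5 -9.6 0 0.2;0.2 -0.5 -9.6 0 0.2;0.2 -0.5 -9.6 0 0.2"
  grip_force: 20

```text
clock: 8.55
ee_pos: [0.5376, -0.4391, 0.0052]
ee_rot: [-1.261, 1.122, -1.126]
wrist_force: [-0.4, 0.0, 0.8]
opening: 0.332
```

Call:
drive_tool:
  moves: "0 0 0 0 0.2;0 0 0 0 0.2;0 0 0 0 0.2"

```text
clock: 8.8
ee_pos: [0.5376, -0.4392, 0.005]
ee_rot: [-1.261, 1.122, -1.126]
wrist_force: [-0.5, 0.1, 4.5]
opening: 0.335
```

Call:
drive_tool:
  moves: "0 0 1 0 0.2;0 0.2 2 0 0.2;-0.1 0.6 3 0 0.2;-0.1 1 4 0 0.2;-0.2 1.6 5 0 0.2;-0.3 2.4 6 0 0.2;-0.3 2.4 6 0 0.2"

```text
clock: 9.38
ee_pos: [0.5354, -0.4127, 0.0663]
ee_rot: [-1.26, 1.121, -1.124]
wrist_force: [0.6, 0.3, -2.3]
opening: 0.336
```

```bash
python3 - <<'E'
from h import *
a=get("scene");w=get("wrist")
c=cv2.resize(a["img"][190:290,110:240],None,fx=3.9,fy=3.84,interpolation=cv2.INTER_CUBIC)[:384,:507]
cv2.imwrite("pics/l1.png",cv2.resize(np.hstack([c,w["img"][:,100:400]]),None,fx=.95,fy=.95)[:,:,::-1])
E
```

```text
(no output)
```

View pics/l1.png

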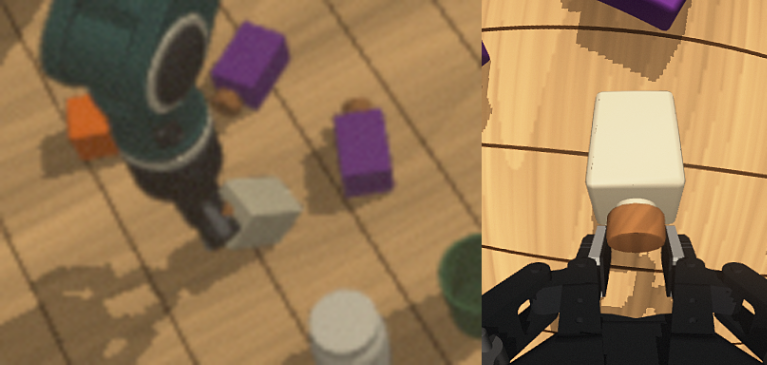

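The bottle is swinging: the wrist half shows the body's top face sloping, with the cap held at (635,225). I'll measure the tilt.

```bash
cat >> h.py <<'E'
def wcloud(w):
    K=w["camera_matrix"];v,u=np.mgrid[:384,:512];px=(u-K[0,2])/K[0,0];py=(v-K[1,2])/K[1,1];r=np.hypot(px,py)+1e-9
    z=w["range_z"];t=z*np.tan(r)/r
    P=(np.stack([px*t,py*t,z],-1)-w["t"])@w["R"];P[z==0]=np.nan;return P
def creamfaces(w,u0=200,u1=330,v0=60,v1=300):
    "cream body points; split by normal"
    P=wcloud(w);I=w["img"].astype(int)
    m=(I.min(-1)>120)&(I[...,0]-I[...,2]<70);m[:v0]=0;m[v1:]=0;m[:,:u0]=0;m[:,u1:]=0
    m&=np.isfinite(P[...,0])
    n,l,st,_=cv2.connectedComponentsWithStats(m.astype(np.uint8));k=1+np.argmax(st[1:,4]);print("box",st[k])
    m=cv2.erode((l==k).astype(np.uint8),np.ones((3,3)))>0
    return P[m]
def plane(Q):
    for _ in range(4):
        c=Q.mean(0);n=np.linalg.svd(Q-c,full_matrices=False)[2][2];e=(Q-c)@n;Q=Q[abs(e)<max(2*e.std(),.002)]
    return c,n*np.sign(n[2]),e.std(),len(Q)
E
python3 - <<'E'
from h import *
np.set_printoptions(precision=3,suppress=True)
w=get("wrist");Q=creamfaces(w);print(len(Q),Q.min(0),Q.max(0));print(plane(Q))
E
```

```text
box [ 210   96  104  102 9385]
8627 [ 0.503 -0.38   0.033] [ 0.552 -0.33   0.085]
(array([ 0.528, -0.358,  0.064]), array([-0.095,  0.743,  0.662]), np.float64(0.0005734136520824406), 8484)
```

Call:
drive_tool:
  moves: "0 0.6 1 0 0.2;-0.1 1.2 2 0 0.2;-0.2 2 2.8 0 0.2;-0.3 2.8 3.4 0 0.2;-0.3 2.8 3.4 0 0.2;-0.3 2.8 3.4 0 0.2"

```text
clock: 10.03
ee_pos: [0.5316, -0.3854, 0.0984]
ee_rot: [-1.261, 1.122, -1.124]
wrist_force: [0.3, -0.4, -2.7]
opening: 0.335
```

```bash
python3 - <<'E'
from h import *
np.set_printoptions(precision=3,suppress=True)
w=get("wrist");Q=creamfaces(w);print(len(Q),Q.min(0),Q.max(0));print(plane(Q));save(w,"w3.png")
E
```

```text
box [  211   101   102   136 10704]
9790 [ 0.5   -0.377  0.063] [ 0.549 -0.305  0.117]
(array([ 0.525, -0.331,  0.096]), array([-0.099,  0.775,  0.625]), np.float64(0.0008568884034553109), 7908)
```

The bottle hangs at about 51° elevation, held there by pad friction. I'll shake it with sharp +y/up starts and gentle stops, well above the shelf.

Call:
drive_tool:
  moves: "0 0 1 0 0.2;0 0 2.5 0 0.2;-0.4 4.1 4 0 0.2;-0.7 7 4 0 0.2;-0.9 9 4 0 0.2;-1 10 4 0 0.2;-1.1 10.5 4 0 0.2;-1.1 10.5 4 0 0.2"

```text
clock: 10.75
ee_pos: [0.5202, -0.2813, 0.1385]
ee_rot: [-1.261, 1.123, -1.124]
wrist_force: [-0.1, 0.1, -2.8]
opening: 0.333
```

```bash
cat > tilt.py <<'E'
from h import *
np.set_printoptions(precision=3,suppress=True)
w=get("wrist");Q=creamfaces(w);print(len(Q),Q.min(0),Q.max(0))
c,n,s,k=plane(Q);print(c,n,s,k,"elev of axis if side face:",90-np.degrees(np.arcsin(n[2])));cv2.imwrite("pics/last.png",w["img"][:,:,::-1])
E
python3 tilt.py
```

```text
box [ 213  117  100  162 9501]
8620 [ 0.49  -0.276  0.093] [ 0.541 -0.211  0.178]
[ 0.514 -0.234  0.132] [-0.097  0.844  0.527] 0.0021987106184793814 6722 elev of axis if side face: 58.17349078004782
```

Call:
drive_tool:
  moves: "0.05 -0.4 0 0 0.2;0.15 -1.4 0 0 0.2;0.3 -2.8 0 0 0.2;0.45 -4.4 0 0 0.2;0.6 -6 0 0 0.2;0.8 -7.8 0 0 0.2;0.9 -9.4 0 0 0.2;0.9 -10 0 0 0.2;0.5 -5.9 2.5 0 0.2;0.1 -2 2.5 0 0.2"

```text
clock: 11.63
ee_pos: [0.5201, -0.3109, 0.1639]
ee_rot: [-1.261, 1.128, -1.135]
wrist_force: [2.2, 0.3, -1.6]
opening: 0.335
```

Call:
drive_tool:
  moves: "-0.1 1 0 0 0.2;-0.15 1.6 0 0 0.2;-0.15 2 0 0 0.2;-0.15 2 0 0 0.2"

```text
clock: 11.97
ee_pos: [0.5198, -0.2848, 0.1626]
ee_rot: [-1.262, 1.124, -1.124]
wrist_force: [-0.3, 0.7, -2.6]
opening: 0.334
```

```bash
python3 tilt.py
```

```text
box [ 212  135  101  144 8143]
7248 [ 0.491 -0.28   0.108] [ 0.541 -0.226  0.203]
[ 0.515 -0.246  0.154] [-0.115  0.885  0.452] 0.003798283390090688 6055 elev of axis if side face: 63.14361986870663
```

View pics/last.png

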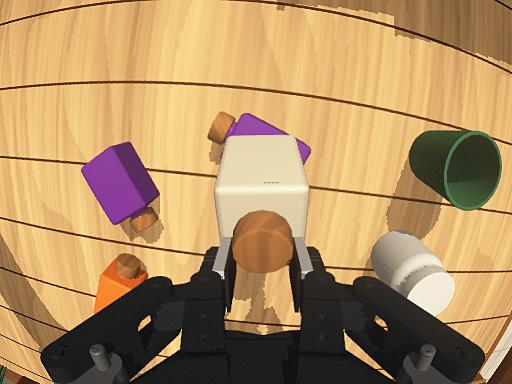

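The view shows the side face at rows 137–187, the shoulder below that, and the cap at (263,240) in the fingers. The bottle is closer to upright; I'll measure each face separately.

```bash
cat > tilt.py <<'E'
from h import *
np.set_printoptions(precision=3,suppress=True)
w=get("wrist");Q=creamfaces(w)
rng=np.random.default_rng(0);R=Q
print(Q.min(0),Q.max(0))
for i in range(2):
    best=None
    for _ in range(300):
        p=R[rng.choice(len(R),3)];n=np.cross(p[1]-p[0],p[2]-p[0]);L=np.linalg.norm(n)
        if L<1e-5: continue
        k=abs((R-p[0])@(n/L))<.0015
        if best is None or k.sum()>best.sum(): best=k
    c,n,s,_=plane(R[best]);print("face",best.sum(),c,n,"normal elev",np.degrees(np.arcsin(n[2])),"zmin",R[best][:,2].min());R=R[~best]
    if len(R)<300: break
cv2.imwrite("pics/last.png",w["img"][:,:,::-1])
E
python3 tilt.py
```

```text
box [ 212  135  101  144 8152]
[ 0.49  -0.281  0.108] [ 0.541 -0.227  0.202]
face 4167 [ 0.514 -0.241  0.145] [-0.119  0.945  0.306] normal elev 17.823457358190083 zmin 0.10756240673478387
face 2545 [ 0.516 -0.26   0.166] [ 0.046 -0.291  0.955] normal elev 72.83875896773975 zmin 0.15860507220670444
```

Call:
drive_tool:
  moves: "0.1 -0.4 0 0 0.2;0.2 -1.4 0 0 0.2;0.4 -2.8 0 0 0.2;0.5 -4.4 0 0 0.2;0.7 -6.4 0 0 0.2;0.9 -8.4 0 0 0.2;1.1 -10.4 0 0 0.2;1.3 -12.4 0 0 0.2;1.4 -14 0 0 0.2;1.4 -14.8 0 0 0.2"

```text
clock: 12.9
ee_pos: [0.5323, -0.4375, 0.1624]
ee_rot: [-1.262, 1.126, -1.129]
wrist_force: [-0.8, -0.6, -2.7]
opening: 0.334
```

Call:
drive_tool:
  moves: "0 0 0 0 0.2;-0.4 4.1 2 0 0.2;-0.4 6 2 0 0.2;-0.4 7 2 0 0.2;-0.4 7.3 1.5 0 0.2;-0.4 7 0.5 0 0.2;-0.3 6.5 -0.5 0 0.2;-0.3 6 -1.5 0 0.2;-0.3 5.7 -2.5 0 0.2;-0.3 5.7 -3 0 0.2"

```text
clock: 13.73
ee_pos: [0.5289, -0.3774, 0.13]
ee_rot: [-1.262, 1.129, -1.125]
wrist_force: [-0.8, 0.6, -2.2]
opening: 0.337
```

```bash
python3 tilt.py
```

```text
box [ 213  141  100  138 7566]
[ 0.5   -0.373  0.072] [ 0.55  -0.323  0.169]
face 3664 [ 0.523 -0.335  0.111] [-0.119  0.961  0.249] normal elev 14.442397307527992 zmin 0.0717012306418283
face 2462 [ 0.526 -0.352  0.132] [ 0.044 -0.238  0.97 ] normal elev 75.98660830332709 zmin 0.12539244725861454
```

Call:
drive_tool:
  moves: "0 0 -1.5 0 0.2;0 0 -3 0 0.2;0 0 -4.5 0 0.2;0 0 -5.3 0 0.2;0 0 -5.8 0 0.2;0 0 -6.1 0 0.2;0 0 -6.1 0 0.2"

```text
clock: 14.37
ee_pos: [0.531, -0.3788, 0.0746]
ee_rot: [-1.262, 1.121, -1.129]
wrist_force: [-4.8, -0.9, 15.2]
opening: 0.334
```

Call:
drive_tool:
  moves: "0 0.5 -0.1 0 0.2;-0.1 1 -0.2 0 0.2;-0.2 1.5 -0.3 0 0.2;-0.2 2.1 -0.3 0 0.2;-0.2 2.1 -0.3 0 0.2"

```text
clock: 14.78
ee_pos: [0.5284, -0.3557, 0.0701]
ee_rot: [-1.262, 1.123, -1.126]
wrist_force: [-5.0, -0.4, 9.0]
opening: 0.328
```

```bash
python3 tilt.py
```

```text
box [ 213  161   99  118 5667]
[ 0.502 -0.353  0.009] [ 0.55  -0.316  0.11 ]
face 2693 [ 0.525 -0.328  0.071] [0.011 0.021 1.   ] normal elev 88.64137654784612 zmin 0.06856616054411888
face 1485 [ 0.524 -0.318  0.047] [-0.109  0.994  0.01 ] normal elev 0.5638426560434953 zmin 0.009095088185489542
```

The bottle is upright, with its shoulder level at z=0.071. Letting go and rising.

Call:
drive_tool:
  moves: "0 0 0 0 0.4;0 0 0 0 0.6;0 0 0 0 0.7;0 0 0 0 0.7;0 0 1.5 0 0.7;0 0 4 0 0.7;0 0 7 0 0.7;0 0 10 0 0.7;0 -1 12 0 0.7;0 -1 12 0 0.7"

```text
clock: 15.67
ee_pos: [0.5306, -0.3683, 0.195]
ee_rot: [-1.26, 1.116, -1.134]
wrist_force: [0.3, -1.5, -0.2]
opening: 0.702
```

```bash
cat > meas.py <<'E'
from h import *
from scipy.spatial.transform import Rotation as R
np.set_printoptions(precision=4,suppress=True)
s=state();M=R.from_rotvec(s["ee_rot"]).as_matrix();print(np.arctan2(M[1,2],M[0,2]),s["ee_pos"],s["joint_positions"])
w=get("wrist");P=wcloud(w);I=w["img"].astype(int)
x,y,z=P[...,0],P[...,1],P[...,2]
near=(abs(x-.527)<.05)&(abs(y+.342)<.05)
for n,lo,hi in(("shoulder",.065,.077),("cap",.083,.097)):
    Q=P[near&(z>lo)&(z<hi)];r=cv2.minAreaRect((Q[:,:2]*1000).astype(np.float32));print(n,len(Q),r,np.median(Q[:,2]),np.median(Q,0))
save(w,"w5.png")
b=get("top");P=cloud(b);z=P[...,2];near=(abs(P[...,0]-.527)<.05)&(abs(P[...,1]+.342)<.06)
Q=P[near&(z>.055)&(z<.1)]
if len(Q):print("top cam",len(Q),cv2.minAreaRect((Q[:,:2]*1000).astype(np.float32)))
E
python3 meas.py
```

```text
0.11348487412208726 [ 0.5306 -0.3683  0.195 ] [ 0.1046  0.5464  0.6306  1.6875 -0.3686  1.0182  0.9725]
shoulder 1669 ((526.2314453125, -341.6425476074219), (48.41735076904297, 47.402217864990234), 6.336240768432617) 0.07060053440351848 [ 0.5248 -0.3345  0.0706]
cap 931 ((526.237548828125, -341.6208190917969), (28.420286178588867, 29.217754364013672), 82.3646469116211) 0.09081791763716039 [ 0.5262 -0.3411  0.0908]
top cam 84 ((537.0995483398438, -332.489501953125), (24.88966941833496, 55.21579360961914), 41.29999542236328)
```

Call:
drive_tool:
  moves: "-0.4 2.7 0 0.12 0.7;-0.4 2.7 0 0.24 0.7;-0.4 2.7 0 0.36 0.7;-0.4 2.7 0 0.48 0.7;-0.4 2.7 0 0.6 0.7;-0.4 2.7 0 0.72 0.7;-0.4 2.7 0 0.84 0.7;-0.4 2.7 0 0.96 0.7;-0.4 2.7 0 1.08 0.7;-0.4 2.7 0 1.2 0.7"

```text
clock: 16.6
ee_pos: [0.524, -0.3365, 0.1871]
ee_rot: [-1.561, 0.198, -0.194]
wrist_force: [-1.3, -0.1, 0.3]
opening: 0.699
```

Call:
drive_tool:
  moves: "0 0 0 0.12 0.7;0 0 0 0.24 0.7;0 0 0 0.37 0.7;0 0 0 0.37 0.7;0 0 0 0.37 0.7"

```text
clock: 17.02
ee_pos: [0.5242, -0.3369, 0.1875]
ee_rot: [-1.567, -0.086, 0.089]
wrist_force: [0.3, -1.3, 0.5]
opening: 0.697
```

```bash
python3 meas.py
```

```text
1.6819718363220852 [ 0.5242 -0.3369  0.1875] [ 0.3213  0.4721  0.2624  1.7244 -0.1444  0.9661  2.3208]
shoulder 1631 ((525.4813842773438, -341.7340087890625), (48.0777473449707, 48.011756896972656), 5.973567962646484) 0.07053703765577024 [ 0.5156 -0.3427  0.0705]
cap 941 ((525.1376953125, -341.9884033203125), (28.362266540527344, 29.066194534301758), 4.9172210693359375) 0.09080260003420977 [ 0.5242 -0.3418  0.0908]
top cam 106 ((522.3632202148438, -337.5708923339844), (46.97058868408203, 39.306331634521484), 7.380660533905029)
```

Call:
drive_tool:
  moves: "0.1 -0.5 -1 0 0.7;0.1 -0.5 -4 0 0.7;0.1 -0.5 -7 0 0.7;0.1 -0.5 -9 0 0.7;0.1 -0.5 -10.5 0 0.7;0.1 -0.5 -11.6 0 0.7;0.1 -0.5 -11.6 0 0.7;0.1 -0.5 -11.6 0 0.2;0.1 -0.5 -11.6 0 0.2;0.1 -0.5 -11.6 0 0.2"
  grip_force: 45

```text
clock: 17.95
ee_pos: [0.5267, -0.3429, 0.074]
ee_rot: [-1.57, -0.091, 0.088]
wrist_force: [0.3, 0.3, -0.6]
opening: 0.328
```

Call:
drive_tool:
  moves: "0 0 0 0 0.2;0 0 0 0 0.2;0 0 0 0 0.2;0 0 0.5 0 0.2;0 0 1 0 0.2;0 0 1 0 0.2"

```text
clock: 18.45
ee_pos: [0.526, -0.3428, 0.0834]
ee_rot: [-1.57, -0.09, 0.089]
wrist_force: [0.1, -0.7, -3.1]
opening: 0.328
```

```bash
python3 meas.py; cd pics; python3 -c "
import cv2;a=cv2.imread('w5.png');cv2.imwrite('w6.png',a)"
```

```text
1.6848125891647179 [ 0.526  -0.3428  0.0834] [ 0.3533  0.6107  0.2318  1.7744 -0.189   0.7771  2.3645]
shoulder 567 ((509.33807373046875, -345.4056396484375), (21.10340118408203, 49.85989761352539), 14.768423080444336) 0.0717642827466798 [ 0.5017 -0.3459  0.0718]
cap 791 ((523.1410522460938, -343.3641357421875), (26.264917373657227, 55.2352294921875), 3.18194842338562) 0.0926043182397082 [ 0.5138 -0.3443  0.0926]
top cam 30 ((519.4861450195312, -327.12786865234375), (45.4749870300293, 15.718735694885254), 1.6487171649932861)
```

Call:
drive_tool:
  moves: "0 0 2 0 0.2;0 0 5 0 0.2;0 0 8.5 0 0.2;0 0 12 0 0.2;0.4 2 15 0 0.2;0.8 5 15.5 0 0.2;1.2 8.5 15.5 0 0.2;1.6 12 15.5 0 0.2;2 15 15.5 0 0.2;2.3 16 15.5 0 0.2"

```text
clock: 19.38
ee_pos: [0.5492, -0.1762, 0.2371]
ee_rot: [-1.565, -0.094, 0.095]
wrist_force: [0.6, -0.2, -2.4]
opening: 0.329
```

Call:
drive_tool:
  moves: "0 0 0 0 0.2;0 0 0 0 0.2"

```text
clock: 19.55
ee_pos: [0.5487, -0.1825, 0.2373]
ee_rot: [-1.569, -0.09, 0.091]
wrist_force: [0.6, -0.4, -2.3]
opening: 0.329
```

```bash
python3 - <<'E'
from h import *
np.set_printoptions(precision=4,suppress=True)
print(state()["ee_pos"],state()["opening"])
yaw=.1155;ex=np.array([np.cos(yaw),np.sin(yaw)]);ey=np.array([-ex[1],ex[0]])
A=get("scene");B=get("top");W=get("wrist")
for n,d in(("top",B),("scene",A)):
    P=cloud(d).reshape(-1,3);P=P[~np.isnan(P[:,0])];l=np.c_[P[:,:2]@ex,P[:,:2]@ey,P[:,2]]
    q=l[(abs(l[:,1]-.018)<.06)&(l[:,0]>.44)&(l[:,0]<.68)]
    e=np.arange(.45,.67,.005)
    print(n,[(int(round(a*1000)),int(np.median(k)*1000),len(k)) for a in e if len(k:=q[(q[:,0]>=a)&(q[:,0]<a+.005),2])])
    # bay floor extents
    f=l[(l[:,0]>.575)&(l[:,0]<.625)&(abs(l[:,1]-.018)<.12)]
    e=np.arange(-.09,.13,.01);print([(int(round(a*1000)),int(np.median(k)*1000)) for a in e if len(k:=f[(f[:,1]>=a)&(f[:,1]<a+.01),2])])
c=cv2.resize(B["img"][110:210,150:280],None,fx=3.5,fy=3.5,interpolation=cv2.INTER_CUBIC)
cv2.imwrite("pics/bay.png",np.vstack([np.hstack([c]),])[:,:,::-1])
w=W["img"]; cv2.imwrite("pics/w7.png",cv2.resize(np.hstack([w,cv2.resize(c,(499,384))]),None,fx=.78,fy=.78)[:,:,::-1])
E
```

```text
[ 0.5487 -0.1825  0.2373] 0.32936422185244846
top [(450, 0, 50), (455, 0, 50), (460, 0, 55), (465, 6, 90), (470, 8, 95), (475, 99, 15), (480, 101, 14), (485, 0, 44), (490, 0, 52), (495, 0, 50), (500, 0, 51), (505, 0, 49), (510, 72, 188), (515, 112, 49), (520, 90, 23), (525, 87, 52), (530, 88, 56), (535, 87, 51), (540, 89, 51), (545, 88, 51), (550, 88, 59), (555, 88, 51), (560, 86, 42), (565, 101, 106), (585, 11, 23), (590, 8, 49), (595, 8, 49), (600, 9, 46), (605, 8, 45), (610, 9, 49), (615, 9, 49), (620, 9, 51), (625, 60, 265), (630, 103, 17), (635, 121, 1), (640, 118, 57), (645, 118, 52), (650, 119, 58), (655, 115, 100), (660, 116, 102), (665, 117, 75), (670, 119, 54)]
[(-90, 0), (-80, -1), (-70, 25), (-60, 9), (-50, 8), (-40, 10), (-30, 10), (-20, 9), (-10, 9), (0, 9), (10, 9), (20, 8), (30, 10), (40, 8), (50, 9), (60, 8), (70, 7), (80, 8), (90, 67), (110, 0), (120, -1)]
scene [(450, 1, 25), (455, 1, 15), (460, 1, 6), (465, 101, 18), (470, 102, 36), (475, 101, 33), (480, 103, 8), (485, 101, 7), (490, 102, 9), (495, 102, 8), (500, 101, 9), (505, 103, 5), (510, 112, 2), (515, 111, 53), (520, 99, 111), (525, 89, 36), (530, 88, 35), (535, 89, 34), (540, 90, 37), (545, 89, 36), (550, 91, 34), (555, 92, 25), (560, 95, 3), (565, 72, 67), (570, 65, 283), (575, 10, 33), (580, 10, 21), (585, 12, 20), (590, 18, 1), (625, 105, 8), (630, 105, 62), (635, 107, 2), (640, 119, 18), (645, 120, 38), (650, 121, 43), (655, 121, 40), (660, 120, 49), (665, 120, 43), (670, 120, 41)]
[(-90, 1), (-80, 0), (-70, 55), (-60, 103), (-20, 13), (-10, 11), (0, 10), (10, 10), (20, 12), (30, 7), (40, 9), (50, 10), (60, 11), (70, 11), (80, 7), (90, 74), (100, 105)]
```

View pics/w7.png

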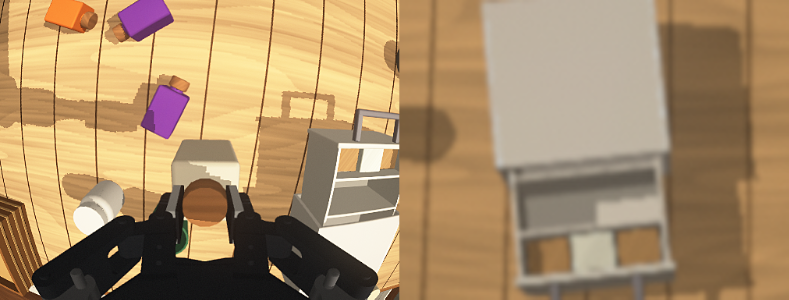

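The right crop shows the open drawer with an empty rear bay and soaps in front; the left half shows the bottle hanging upright by its cap. The bay centre works out at (0.595, 0.086). Moving over it.

Call:
drive_tool:
  moves: "0.4 2 0 0 0.2;0.9 5 0 0 0.2;1.5 8.5 0 0 0.2;2.1 12 0 0 0.2;2.7 15.5 0 0 0.2;3.3 19 0 0 0.2;3.9 22.5 0 0 0.2;4.3 25 0 0 0.2;4.6 26.9 0 0 0.2;4.6 26.9 0 0 0.2"

```text
clock: 20.53
ee_pos: [0.5952, 0.091, 0.2371]
ee_rot: [-1.566, -0.094, 0.093]
wrist_force: [-0.1, 0.7, -2.3]
opening: 0.327
```

Call:
drive_tool:
  moves: "0 0 0 0 0.2;0 0 0 0 0.2"

```text
clock: 20.7
ee_pos: [0.5949, 0.0841, 0.2373]
ee_rot: [-1.57, -0.087, 0.088]
wrist_force: [0.1, -0.0, -3.3]
opening: 0.331
```

```bash
python3 - <<'E'
from h import *
from scipy.spatial.transform import Rotation as R
np.set_printoptions(precision=4,suppress=True)
s=state();M=R.from_rotvec(s["ee_rot"]).as_matrix();print(np.arctan2(M[1,2],M[0,2]),M[:,1],s["ee_pos"],s["joint_positions"])
yaw=.1155;ex=np.array([np.cos(yaw),np.sin(yaw)]);ey=np.array([-ex[1],ex[0]])
w=get("wrist");P=wcloud(w).reshape(-1,3);P=P[np.isfinite(P[:,0])];l=np.c_[P[:,:2]@ex,P[:,:2]@ey,P[:,2]]
q=l[(abs(l[:,1]-.017)<.065)&(l[:,0]>.45)&(l[:,0]<.66)&(l[:,2]<.13)]
e=np.arange(.45,.66,.005);print([(int(round(a*1000)),int(np.median(k)*1000),len(k)) for a in e if len(k:=q[(q[:,0]>=a)&(q[:,0]<a+.005),2])])
f=l[(l[:,0]>.578)&(l[:,0]<.6)&(abs(l[:,1]-.018)<.12)&(l[:,2]<.13)]
e=np.arange(-.09,.13,.005);print([(int(round(a*1000)),int(np.median(k)*1000),len(k)) for a in e if len(k:=f[(f[:,1]>=a)&(f[:,1]<a+.005),2])])
b=l[(abs(l[:,1]-.017)<.03)&(abs(l[:,0]-.601)<.05)&(l[:,2]>.14)&(l[:,2]<.236)]
e=np.arange(.14,.236,.01);print("front side of bottle",[(round(a,2),np.percentile(k[:,0],2).round(4),np.percentile(k[:,1],[2,98]).round(4),len(k)) for a in e if len(k:=b[(b[:,2]>=a)&(b[:,2]<a+.01)])>5])
print("tcp local",s["ee_pos"][:2]@ex,s["ee_pos"][:2]@ey)
save(w,"w8.png")
E
```

```text
1.6822505014685512 [-0.0004 -0.0013 -1.    ] [0.5949 0.0841 0.2373] [-0.291   0.377   0.121   1.7292 -0.0501  1.0391  1.5293]
[(460, 0, 249), (465, 1, 512), (470, 103, 866), (475, 99, 793), (480, 1, 447), (485, 1, 439), (490, 1, 444), (495, 1, 444), (500, 1, 450), (505, 1, 401), (510, 104, 187), (515, 113, 784), (520, 112, 741), (525, 89, 649), (530, 89, 697), (535, 89, 656), (540, 89, 652), (545, 89, 638), (550, 89, 639), (555, 89, 643), (560, 89, 662), (565, 94, 1056), (570, 109, 377), (585, 11, 67), (590, 11, 389), (595, 10, 391), (600, 10, 394), (605, 10, 402), (610, 10, 254), (615, 10, 132), (620, 10, 118), (625, 11, 153), (630, 80, 1006), (635, 107, 1), (640, 119, 115), (645, 120, 218), (650, 120, 206), (655, 121, 99)]
[(-65, 108, 104), (-60, 70, 357), (-55, 10, 36), (-50, 11, 35), (-45, 11, 32), (-40, 11, 32), (-35, 11, 29), (-30, 11, 31), (-25, 11, 32), (-20, 10, 32), (-15, 10, 32), (-10, 10, 32), (-5, 10, 33), (0, 10, 36), (5, 11, 36), (10, 10, 36), (15, 10, 36), (20, 10, 36), (25, 11, 36), (30, 10, 32), (35, 11, 32), (40, 11, 32), (45, 10, 29), (50, 11, 31), (55, 11, 28), (60, 10, 32), (65, 11, 32), (70, 11, 32), (75, 11, 32), (80, 11, 31), (85, 11, 32), (90, 11, 27), (95, 81, 459), (100, 109, 12)]
front side of bottle [(np.float64(0.16), np.float64(0.5756), array([-0.0049,  0.0344]), 22), (np.float64(0.17), np.float64(0.5755), array([-0.0054,  0.0381]), 206), (np.float64(0.18), np.float64(0.5756), array([-0.0055,  0.0378]), 244), (np.float64(0.19), np.float64(0.5756), array([-0.0056,  0.0379]), 274), (np.float64(0.2), np.float64(0.5756), array([-0.0059,  0.0378]), 316), (np.float64(0.21), np.float64(0.5757), array([-0.006 ,  0.0376]), 380), (np.float64(0.22), np.float64(0.5757), array([-0.0062,  0.037 ]), 452), (np.float64(0.23), np.float64(0.5763), array([-0.0074,  0.0378]), 2619)]
tcp local 0.6006514608557448 0.014987427023895012
```

View pics/w8.png

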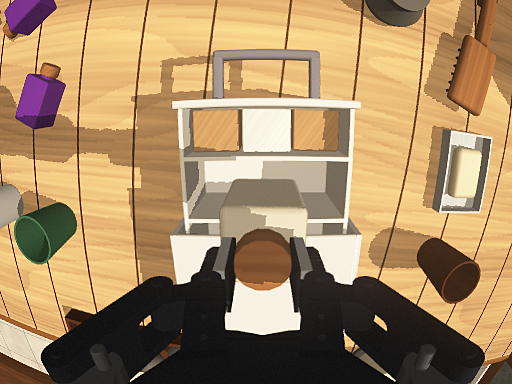

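The bottle hangs plumb over the bay with about 3 mm clear at the divider and 7 mm at the rear, so I'll shift it 2 mm inward and lower.

Call:
drive_tool:
  moves: "0.2 0.2 0 0 0.2;0.2 0.2 -1 0 0.2;0.2 0.2 -3 0 0.2;0.2 0.2 -5 0 0.2;0.2 0.2 -7 0 0.2;0.2 0.2 -9 0 0.2;0.2 0.2 -11 0 0.2;0.2 0.2 -13 0 0.2;0.2 0.2 -14.2 0 0.2;0.2 0.2 -14.2 0 0.2"

```text
clock: 21.58
ee_pos: [0.5945, 0.0875, 0.0922]
ee_rot: [-1.57, -0.085, 0.094]
wrist_force: [-1.3, 0.2, -2.3]
opening: 0.33
```

Call:
drive_tool:
  moves: "0 0 -0.3 0 0.2;0 0 -0.6 0 0.2;0 0 -0.9 0 0.2;0 0 -0.9 0 0.2"

```text
clock: 21.92
ee_pos: [0.597, 0.0885, 0.0869]
ee_rot: [-1.569, -0.09, 0.089]
wrist_force: [-0.0, -0.8, -3.4]
opening: 0.33
```

Call:
drive_tool:
  moves: "0 0 -0.1 0 0.2;0 0 -0.2 0 0.2;0 0 -0.3 0 0.2;0 0 -0.3 0 0.2"

```text
clock: 22.25
ee_pos: [0.5971, 0.0886, 0.084]
ee_rot: [-1.569, -0.09, 0.089]
wrist_force: [-0.8, 0.9, -0.8]
opening: 0.332
```

Call:
drive_tool:
  moves: "0 0 -0.1 0 0.2;0 0 -0.1 0 0.2;0 0 -0.1 0 0.4;0 0 -0.1 0 0.5;0 0 -0.1 0 0.6;0 0 -0.1 0 0.6;0 0 2 0 0.6;0 0 5 0 0.6;0 0 8 0 0.6;0 0 11 0 0.6"

```text
clock: 23.08
ee_pos: [0.5965, 0.0883, 0.1944]
ee_rot: [-1.569, -0.089, 0.09]
wrist_force: [-0.1, -0.2, -0.2]
opening: 0.601
```

Call:
drive_tool:
  moves: "0 0 1 0 0.6;0 0 1 0 0.6"

```text
clock: 23.25
ee_pos: [0.5987, 0.0887, 0.2068]
ee_rot: [-1.568, -0.094, 0.085]
wrist_force: [0.6, 0.1, -0.9]
opening: 0.602
```

```bash
python3 - <<'E'
from h import *
from scipy.spatial.transform import Rotation as R
np.set_printoptions(precision=4,suppress=True)
s=state();M=R.from_rotvec(s["ee_rot"]).as_matrix();print(np.arctan2(M[1,2],M[0,2]),s["ee_pos"],s["joint_positions"])
yaw=.1155;ex=np.array([np.cos(yaw),np.sin(yaw)]);ey=np.array([-ex[1],ex[0]])
w=get("wrist");P=wcloud(w).reshape(-1,3);P=P[np.isfinite(P[:,0])];l=np.c_[P[:,:2]@ex,P[:,:2]@ey,P[:,2]]
for lo,hi in((.076,.085),(.094,.106)):
    q=l[(abs(l[:,1]-.02)<.035)&(abs(l[:,0]-.601)<.024)&(l[:,2]>lo)&(l[:,2]<hi)]
    print(len(q),np.median(q[:,2]),cv2.minAreaRect((q[:,:2]*1000).astype(np.float32)))
save(w,"w9.png")
E
```

```text
1.6847820664411381 [0.5987 0.0887 0.2068] [-0.2922  0.4125  0.1165  1.7523 -0.0567  0.9738  1.5309]
1471 0.08055242095703828 ((601.7767944335938, 20.746368408203125), (48.062538146972656, 46.4837760925293), 89.7403335571289)
881 0.10081040433553314 ((601.9257202148438, 20.32620620727539), (28.062152862548828, 28.948448181152344), 1.0616681575775146)
```

Bottle standing in the bay: its top is at z=0.101 and its shoulder at 0.0805, both as expected. Now I'll move in front of the handle and push.

Call:
drive_tool:
  moves: "-3 -0.3 0 0 0.5;-6 -0.7 0 0 0.3;-9 -1.1 0 0 0.1;-12 -1.5 0 0 0;-15 -1.9 0 0 0;-16.8 -2.1 0 0 0;-16.8 -2.1 0 0 0;-16.8 -2.1 0 0 0;-16.8 -2.1 -3 0 0;-16.8 -2.1 -6 0 0"

```text
clock: 24.13
ee_pos: [0.431, 0.0679, 0.1434]
ee_rot: [-1.568, -0.093, 0.086]
wrist_force: [0.2, -0.1, -0.2]
opening: -0.001
```

Call:
drive_tool:
  moves: "0 0 0 0 0;0 0 0 0 0"

```text
clock: 24.3
ee_pos: [0.4281, 0.0671, 0.1421]
ee_rot: [-1.57, -0.086, 0.093]
wrist_force: [0.6, -0.4, 0.6]
opening: -0.002
```

Call:
drive_tool:
  moves: "0 0 -2 0 0;0 0 -4 0 0;0 0 -5.7 0 0;0 0 -5.7 0 0;0.5 0.06 -5.7 0 0;1 0.12 -5.7 0 0;1.4 0.16 -5.7 0 0;1.8 0.21 -5.7 0 0;2.2 0.26 -5.7 0 0;2.6 0.3 -5.7 0 0"

```text
clock: 25.13
ee_pos: [0.4543, 0.0704, 0.0869]
ee_rot: [-1.569, -0.088, 0.091]
wrist_force: [-5.2, -0.7, 3.9]
opening: 0.0
```

Call:
drive_tool:
  moves: "0.3 0.03 0 0 0;0.7 0.08 0 0 0;1.2 0.14 0 0 0;1.8 0.21 0 0 0;2.4 0.28 0 0 0;3 0.35 0 0 0;3.6 0.42 0 0 0;4.2 0.49 0 0 0;4.7 0.55 0 0 0;5 0.58 0 0 0"

```text
clock: 25.97
ee_pos: [0.5056, 0.0762, 0.0864]
ee_rot: [-1.569, -0.09, 0.089]
wrist_force: [-4.0, -0.3, 0.8]
opening: 0.001
```

Call:
drive_tool:
  moves: "0.3 0.03 0 0 0;0.7 0.08 0 0 0;1.2 0.14 0 0 0;1.8 0.21 0 0 0;2.4 0.28 0 0 0;3 0.35 0 0 0;3.6 0.42 0 0 0;4.2 0.49 0 0 0;4.7 0.55 0 0 0;5 0.58 0 0 0"

```text
clock: 26.8
ee_pos: [0.5557, 0.0819, 0.0865]
ee_rot: [-1.569, -0.09, 0.089]
wrist_force: [-3.3, -1.4, 0.5]
opening: -0.002
```

Call:
drive_tool:
  moves: "0.3 0.03 0 0 0;0.6 0.07 0 0 0;0.9 0.1 0 0 0;1.2 0.14 0 0 0;1.5 0.17 0 0 0;1.8 0.21 0 0 0;1.8 0.21 0 0 0"

```text
clock: 27.38
ee_pos: [0.5738, 0.0843, 0.0867]
ee_rot: [-1.569, -0.091, 0.088]
wrist_force: [-2.6, -2.2, -0.3]
opening: -0.001
```

Call:
drive_tool:
  moves: "0.2 0.02 0 0 0;0.4 0.05 0 0 0;0.6 0.07 0 0 0;0.8 0.09 0 0 0;0.8 0.09 0 0 0"

```text
clock: 27.8
ee_pos: [0.5799, 0.085, 0.0866]
ee_rot: [-1.569, -0.088, 0.092]
wrist_force: [-6.7, -1.8, 4.1]
opening: -0.004
```

Call:
drive_tool:
  moves: "0.2 0.02 0 0 0;0.4 0.05 0 0 0;0.6 0.07 0 0 0;0.6 0.07 0 0 0"

```text
clock: 28.13
ee_pos: [0.5799, 0.0851, 0.0865]
ee_rot: [-1.57, -0.077, 0.102]
wrist_force: [-24.5, -4.6, 19.9]
opening: -0.004
```

Hard stop felt at x=0.580. Backing off, lifting clear and checking.

Call:
drive_tool:
  moves: "-1 -0.1 0 0 0;-2.5 -0.3 0 0 0;-4 -0.5 0 0 0;-4 -0.5 4 0 0;-4 -0.5 8 0 0;-6 -2 11 0 0;-8 -5 11 0 0;-9 -8 11 0 0;-9 -8 11 0 0;-9 -8 11 0 0"

```text
clock: 28.97
ee_pos: [0.4982, 0.0048, 0.198]
ee_rot: [-1.569, -0.091, 0.083]
wrist_force: [0.2, 0.7, -0.1]
opening: 0.0
```

```bash
python3 - <<'E'
from h import *
import pickle
np.set_printoptions(precision=4,suppress=True)
a,b=get("scene"),get("top");a0,b0=pickle.load(open("ab.pkl","rb"))
yaw=.1155;ex=np.array([np.cos(yaw),np.sin(yaw)]);ey=np.array([-ex[1],ex[0]])
for n,d in(("top0",b0),("top",b),("scene0",a0),("scene",a)):
    P=cloud(d).reshape(-1,3);P=P[~np.isnan(P[:,0])];l=np.c_[P[:,:2]@ex,P[:,:2]@ey,P[:,2]]
    q=l[(abs(l[:,1]-.018)<.04)&(l[:,0]>.55)&(l[:,0]<.62)&(l[:,2]>.09)&(l[:,2]<.108)];print(n,"bar x",np.median(q[q[:,0]<.615,0]),len(q))
    for nm,(x,y),r,lo in(("cup",(.705,-.231),.06,.05),("jar",(.686,-.353),.05,.06),("purple",(.505,-.246),.06,.03)):
        k=P[(np.hypot(P[:,0]-x,P[:,1]-y)<r)&(P[:,2]>lo)&(P[:,2]<.12)];print("  ",nm,len(k),np.median(k,0) if len(k) else "")
c=[cv2.resize(b["img"],(512,384)),cv2.resize(a["img"][150:290,260:400],(384,384))]
cv2.imwrite("pics/f.png",cv2.resize(np.hstack(c),None,fx=.88,fy=.88)[:,:,::-1]);print(state()["wrist_force"])
E
```

```text
top0 bar x 0.5835061099476564 83
   cup 189 [ 0.717  -0.2347  0.0775]
   jar 319 [ 0.6822 -0.3513  0.0979]
   purple 336 [ 0.51   -0.246   0.0465]
top bar x 0.5984639728670272 38
   cup 194 [ 0.7158 -0.2347  0.0759]
   jar 322 [ 0.6823 -0.3507  0.0981]
   purple 340 [ 0.5087 -0.2456  0.0465]
scene0 bar x 0.5883023662903469 61
   cup 261 [ 0.6989 -0.2293  0.0755]
   jar 384 [ 0.6988 -0.3576  0.099 ]
   purple 294 [ 0.519  -0.2498  0.0481]
scene bar x 0.6023526733786232 60
   cup 260 [ 0.6969 -0.2292  0.0746]
   jar 384 [ 0.6992 -0.3578  0.0995]
   purple 297 [ 0.52   -0.2499  0.0476]
[-1.1717  0.5064  0.3712]
```

View pics/f.png

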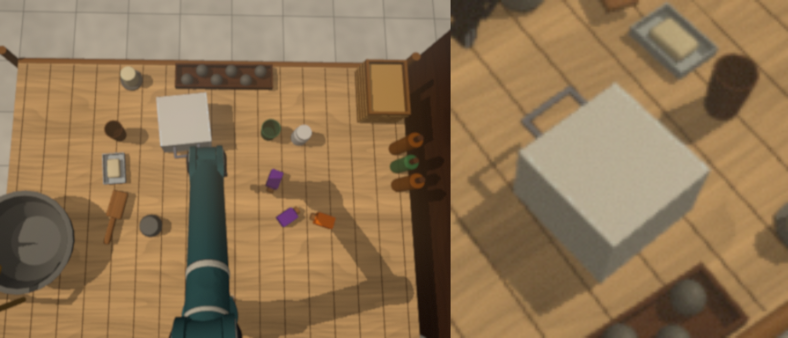

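The final view shows the drawer front flush with the box, the bottle no longer on the shelf, and the bystanders where they were.

```bash
python3 -c "
from workcell import robot
print(robot.sign_off())"
```

```text
the job is handed in; nothing more can be done
None
```

The job is done and handed in at about 29 s of the 72 s allowed, with the drawer pushed shut and the bottle put in its rear bay.

**What I did**
- **Drawer out:** I pulled it by the handle until it hit its stop, felt as a rise to about 35 N.
- **Bottle stood up:** The tool cannot tilt, so I pinched the cap lightly and let the bottle swing base-down. Three quick shakes and a press on the shelf brought it upright. Then I let go and took it again by the cap from straight above.
- **Bottle placed:** I lowered it until the bay floor took its weight, then released it. Its top was at 101 mm and its shoulder at 80.5 mm, which is what a standing bottle gives.
- **Drawer shut:** I pushed slowly on the handle to a hard end, felt as about 25 N.

**Last checks**
- **Drawer:** The handle bar ended about 14–15 mm further in than at the start, when the drawer was ajar. Total travel was about 128 mm, and the last picture shows the front flush.
- **Bystanders:** The cup, the jar and the nearest purple look-alike measured within about 2 mm of their start, which is camera noise. I checked the others only by eye in the picture.
- **Not checked:** I could not see the bottle after shutting the drawer. That it is still standing rests on the slow push, during which I felt no unusual force.

No check failed or disagreed.

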